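# Show the section slide's label over the reading mat

### The arm

A 6-joint arm with a two-finger parallel gripper is mounted at the origin on the work surface. World frame = base frame: x ahead of the robot, y to its left, z up, the work surface at z = 0. Lengths are in m, angles in rad, forces in N, time in s.
With the tool pointing down it reaches from about 0.375 to 0.9 m from the base axis. Payload 3.1 kg.
Tool frame: the origin (TCP) lies midway between the tips of the shut fingers; the grasp point (between the pads) lies 19 mm behind it; x points along the fingers, z is the direction in which the jaws open and shut, and the axes are right-handed (so a half turn about x gives the same grasp; the last joint's range is limited). The gripper opens to 85 mm and grips with 20 to 120 N. Pads are 22 mm wide; open, the fingers measure 114 mm over their backs; the gripper's body (76 mm by 85 mm) begins 54 mm behind the grasp point. The pads swing forward as they close: fully open they stand 13 mm farther back than shut.
Start: joints at [1.034, 0.527, 1.433, -0, 1.181, -0.178], TCP at [0.219, 0.585, 0.231] pointing down, gripper open.
Joint ranges: [-3.08, 3.08], [-0.75, 2.2], [0.22, 2.44], [-1.43, 4.57], [0, 2.65], [-2.85, 2.85]. Speed limits (rad/s): [2.79, 2.79, 3.14, 3.14, 3.14, 3.14].

### API

Orientations are given as a unit quaternion [x, y, z, w].
In Python, from station import status, snapshot, camera_params, ticket gives the robot as it stands.
- The arm moves only by the tool arm_command, never from a script. Its argument "series" is a list that holds one entry, the list of rows, each a list of 4 numbers: the shift along the tool's x, y, z in mm, then the turn about the tool's x in rad. A call has 1 to 10 rows; each row shifts and turns the commanded pose from where the row before left it, along the tool's axes as they then stand; what a row does not reach is not made up. A row lasts 1/10 s, in which the tool goes at most 50 mm and 8.59 degrees, less where a joint would pass 70% of its speed; a pose out of reach is approached as far as the arm can. A call is refused whole if a number of a shift passes 50 or a number of a turn 0.15, either way. A call with a gripper value outside its range is refused whole. "jaw" is the opening in per cent of the stroke, from 0 (shut) to 100 (fully open), set as the call begins (left out, the last holds). The fingers move at their own pace and stop on an object; "force" is the grip in N (left out, the last holds). Time passes only in rows, so rows that do not move let the fingers close. It gives the time, the measured TCP pose, the force and the opening at its end, in the units of the state.
- status.sense(): the state, without advancing time (a new reading comes with each control period).
- snapshot(name): name is "scene" or "top"; returns the picture (420x560x3 uint8, red, green, blue); there is no depth.
- camera_params(name): a dict with "fovy" (degrees; the focal length in pixels is half the picture's height over the tangent of half this angle, whatever the lens; pixels are square), "cx", "cy" (the principal point, pixels), "extrinsics" (4x4, takes a point from camera to world coordinates). Camera axes: x right, y down, z forward; pixel columns grow to the right and rows downward; lengths in m; the calibration is good to about 2 mm. A picture is of the moment at which its call begins. camera_params takes no time and is no camera call.
- ticket.sign_off(): hands the job in, once; it reports no verdict.
The state is a dict: "t": time; "q": joint angles; "qd": joint speeds; "tau": joint torques, N m; "tcp_pos": TCP position; "tool_rot": TCP orientation; "force": force on the tool from outside, world axes, zero at the start; "ft_torque": the same for the moment, N m; "finger_gap": opening from 0.0 (shut) to 1.0 (fully open).
Only numpy, scipy, OpenCV 4.12 (cv2) and the standard library are available. Lean on these libraries where they do the work, as an engineer would, in place of code of your own. Each camera call takes 0.05 s, during which the arm holds its last target. There are 200 camera calls.

### The job

Find the frosted end of the glass slide by its notched corner, take the slide by its clear end without touching the frosted end, and lift it out of the blue stand. Hold the frosted end about 20 cm above the middle of the reading mat, the slide's long side level and its label face turned up (tipped back at least half-way from upright towards flat), and finish while still holding it there. Leave the other things on the bench alone.

Things in the scene. Friction and masses are not known exactly. Their poses are not given: they have to be found in the camera images.
- slide_mid (a point): centre of a glass slide 110 mm long (x), 8 mm thick (y), 55 mm tall (z), 120 g, standing on its long edge in the stand, own z up, upper edge 67 mm above the bench. x from +25 to +55 mm is frosted, the rest clear. A 10 x 10 mm notch is cut from the frosted end's upper corner (+x, +z). The +y face has the label. Facing the label with the notch up, the notch is at the left.
- frosted: the slide's frosted end, part of it; origin at the middle of that end, 40 mm from slide_mid along +x, same height; axes as slide_mid. Its label face (+y) carries a white label with a red bar and a black square; the other face is plain grey. Slide's glass is bluish, with a brown rock slice in its middle
- stand: fixed blue slotted stand, 130 (own x) x 44 (own y) x 28 mm high; origin under its centre. Its slot along x is 11 mm wide and 16 mm deep with closed ends; the slide stands in it, 39 mm of it showing above the stand, and lifts straight up. Stand and slide together may have any yaw.
- mat: fixed flat reading mat, 150 x 150 mm, 3 mm high, white with a yellow border and a small black cross at its centre; origin under its centre
- ore: rusty iron ore lump, about 86 mm wide, 52 mm high; loose bystander, origin under its centre; leave it alone
- boat: glass weighing boat, an open dish 90 x 60 x 22 mm; loose bystander, origin under its centre; leave it alone
- marble: pale marble cube, 50 mm; loose bystander, origin under its centre; leave it alone
- core: upright grey drill core piece, 48 mm diameter, 60 mm high; loose bystander, origin under its centre; leave it alone
There are look-alikes about, which are no part of the job. Of the things that look like the part that bears slide_mid, the middle-sized one is meant.

How it is judged:
On the way:
1. the slide is lifted clear of the stand in the fingers (height (world z) of slide_mid above 0.1 m and contact force between slide and the fingers above 1 N and contact force between slide and stand below 0.1 N), for 0.2 s.
At the end, for the whole second after the job is handed in: Fingers hold the slide still by its clear part, clear of mat and stand; frosted end's middle within 70 mm of the mat's centre from above and 130 to 290 mm above the bench; label face within 57 degrees of facing straight up; long side within 20 degrees of level (horizontal distance between frosted and mat below 0.07 m and height (world z) of frosted between 0.13 and 0.29 m and angle between slide_mid's own y axis and vertical below 1 rad and angle between slide_mid's own x axis and vertical between 1.22 and 1.92 rad and contact force between slide and the fingers above 1 N and x of the grasp point in the frame of slide_mid below 0.015 m and linear speed of slide below 0.03 m/s and contact force between slide and mat below 0.1 N and contact force between slide and stand below 0.1 N); the arm keeps its last pose, push and grip.
It fails at once if the fingers touch the frosted end (contact force between frosted and the fingers above 0.5 N).
It fails at once if a bystander (ore, weighing boat, marble cube, drill core) is moved more than 20 mm (distance of any of ore, boat, marble, core from where it was at the start of the episode above 0.02 m).
It also fails if it takes over 32 s, if anything falls off the work surface, if the arm or the gripper's body presses on something with over 40 N, if the wrist force passes 120 N, or if a joint passes its speed limit or range.

## Working session

There is one attempt and no reset: what is moved stays moved. The work goes in short steps, Python scripts to look and compute and a tool call to move; the robot and the scene stay as the last step left them, time stands still between calls to the robot, and variables do not carry over. Pictures are saved under pics/ and viewed, about 8 in all and at most 12, crops included, and the job is handed in when it is done.

Besides the shell and the picture viewer there is one more tool, called after ">>>" as name([rows], argument=value, ...), one row to a line, values as JSON. arm_command: Moves the arm, as the interface text tells. Its arguments: {"type":"object","properties":{"series":{"type":"array"},"jaw":{"type":"number"},"force":{"type":"number"}},"required":["series"]}

```bash
mkdir -p pics; ls; python3 - <<'E'
from station import status, snapshot, camera_params
import cv2, numpy as np
np.set_printoptions(precision=4,suppress=True)
for n in("scene","top"):
    im=snapshot(n); cv2.imwrite(f"pics/{n}0.png",im[:,:,::-1]); p=camera_params(n); print(n,p)
s=status.sense();print(s)
E
```

```text
pics
scene {'fovy': 42.15930961297647, 'cx': 275.43093392106, 'cy': 218.36684524646188, 'extrinsics': array([[-0.7911,  0.4675, -0.3945,  1.0239],
       [ 0.6117,  0.6054, -0.5092,  0.6884],
       [ 0.0008, -0.6441, -0.7649,  0.9852],
       [ 0.    ,  0.    ,  0.    ,  1.    ]])}
top {'fovy': 56.00703063647954, 'cx': 284.33962437338056, 'cy': 208.7319583709069, 'extrinsics': array([[-0.0219, -0.9826,  0.1845,  0.384 ],
       [-0.9995,  0.026 ,  0.02  ,  0.0766],
       [-0.0244, -0.184 , -0.9826,  0.9053],
       [ 0.    ,  0.    ,  0.    ,  1.    ]])}
{'t': 0.1, 'q': array([ 1.0335,  0.5284,  1.4337, -0.    ,  1.1814, -0.1785]), 'qd': array([ 0.0007, -0.0023, -0.0025, -0.0009,  0.0007, -0.0013]), 'tau': array([  0.0005, -44.3306, -17.8586,  -0.0002,   0.0038,   0.    ]), 'tcp_pos': array([0.2191, 0.5847, 0.2304]), 'tool_rot': array([-0.403 ,  0.5818,  0.4025,  0.5806]), 'force': array([-0.019 ,  0.0694, -0.6382]), 'ft_torque': array([-0.049 , -0.0015,  0.0111]), 'finger_gap': 1.0011704345661805}
```

View pics/scene0.png

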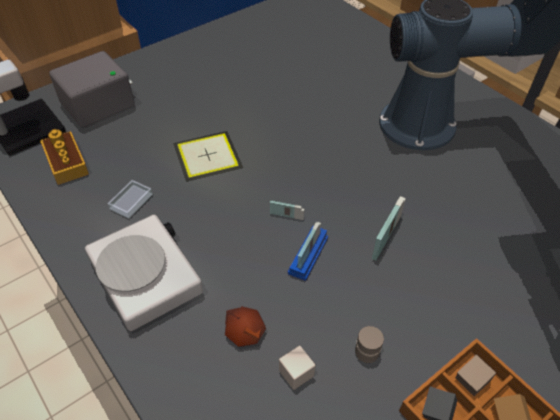

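View pics/top0.png

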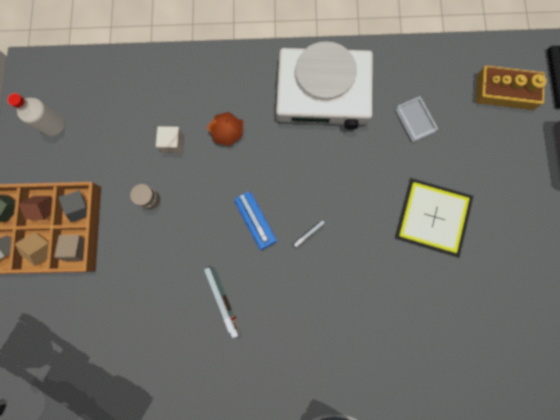

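Three things look like the slide. In the scene/top pictures they are at (287,210)/(310,234), small; (309,248)/(255,220), in the blue stand; and (390,228)/(221,302), large. The middle-sized one is the slide in the blue stand. The mat's cross is at (208,155)/(434,216). I'll check the choice in a close crop.

```bash
cat > h.py <<'E'
import numpy as np, cv2
from station import status, snapshot, camera_params
from scipy.spatial.transform import Rotation as R
np.set_printoptions(precision=4,suppress=True)
def ray(n,u,v):
    p=camera_params(n);f=210/np.tan(np.radians(p['fovy'])/2);E=p['extrinsics']
    return E[:3,3],E[:3,:3]@np.array([(u-p['cx'])/f,(v-p['cy'])/f,1])
def onz(n,u,v,z):
    o,d=ray(n,u,v);return o+d*(z-o[2])/d[2]
def px(n,P):
    p=camera_params(n);f=210/np.tan(np.radians(p['fovy'])/2);E=p['extrinsics']
    c=E[:3,:3].T@(np.array(P)-E[:3,3]);return np.array([c[0]/c[2]*f+p['cx'],c[1]/c[2]*f+p['cy']])
E
python3 - <<'E'
from h import *
a=cv2.imread('pics/scene0.png')[210:290,270:350]; b=cv2.imread('pics/top0.png')[180:260,215:295]
cv2.imwrite('pics/crop.png',np.hstack([cv2.resize(x,(400,400),interpolation=cv2.INTER_CUBIC) for x in(a,b)]))
im=cv2.imread('pics/top0.png');h=cv2.cvtColor(im,cv2.COLOR_BGR2HSV)
m=cv2.inRange(h,(100,150,90),(130,255,255));m[:180]=0;m[260:]=0
pts=np.argwhere(m)[:,::-1].astype(np.float32);r=cv2.minAreaRect(pts);print(r)
print(onz('top',*r[0],.028)); print(np.array([onz('top',*q,.028) for q in cv2.boxPoints(r)]))
print('mat',onz('top',434,216,.003),onz('scene',208,155,.003))
E
```

```text
((254.79412841796875, 220.17648315429688), (56.23529815673828, 18.176471710205078), 61.927513122558594)
[0.5243 0.1616 0.028 ]
[[0.5729 0.2097 0.028 ]
 [0.5918 0.173  0.028 ]
 [0.4767 0.1146 0.028 ]
 [0.4586 0.1505 0.028 ]]
mat [ 0.5273 -0.2482  0.003 ] [ 0.5244 -0.2444  0.003 ]
```

View pics/crop.png

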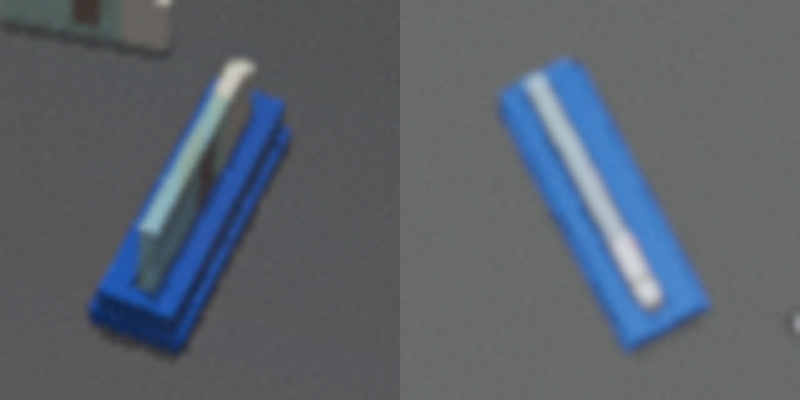

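The crop shows the slide in the blue stand. Its white frosted end, with the notch, is towards the robot at scene (318,223), top (264,240). The bluish clear end is far from the robot, and the face towards the scene camera is plain, so the label faces −y.

The moves can only yaw a tool that points down. So I'll lift the slide, stand it on the mat, tip it label-up with a finger, then regrip it across its 55 mm width.

```bash
cat >> h.py <<'E'
def plan(target,psi_deg,n):
    s=status.sense();M=R.from_quat(s['tool_rot']).as_matrix();p=s['tcp_pos']
    psi0=np.arctan2(M[1,2],M[0,2]);dp=(np.radians(psi_deg)-psi0+np.pi)%(2*np.pi)-np.pi
    d=(np.array(target)-p)/n*1000;rows=[]
    for i in range(n):
        a=psi0+dp*i/n
        rows.append([round(-d[2],1),round(-np.sin(a)*d[0]+np.cos(a)*d[1],1),round(np.cos(a)*d[0]+np.sin(a)*d[1],1),round(-dp/n,4)])
    print('t',s['t'],'tcp',p,'psi',np.degrees(psi0),'gap',s['finger_gap'],'F',s['force'],'\n',rows)
E
python3 - <<'E'
from h import *
f=onz('top',264.6,241,.06);c=onz('top',242,194.4,.067);print('frost',f,'clear',c,np.linalg.norm(f-c),(f+c)/2)
f=onz('scene',270+242/5,210+62/5,.06);c=onz('scene',270+142/5,210+230/5,.067);print('scene frost',f,'clear',c,np.linalg.norm(f-c),(f+c)/2)
plan([.534,.166,.16],117.2,12)
E
```

```text
frost [0.4733 0.1378 0.06  ] clear [0.5756 0.1853 0.067 ] 0.11303165296857264 [0.5245 0.1616 0.0635]
scene frost [0.4788 0.1396 0.06  ] clear [0.5752 0.1874 0.067 ] 0.10777859513022191 [0.527  0.1635 0.0635]
t 0.1 tcp [0.2191 0.5847 0.2304] psi 69.44237270689457 gap 1.0011704345661805 F [-0.019   0.0694 -0.6382] 
 [[np.float64(5.9), np.float64(-36.8), np.float64(-23.5), np.float64(-0.0695)], [np.float64(5.9), np.float64(-35.1), np.float64(-26.0), np.float64(-0.0695)], [np.float64(5.9), np.float64(-33.2), np.float64(-28.3), np.float64(-0.0695)], [np.float64(5.9), np.float64(-31.2), np.float64(-30.6), np.float64(-0.0695)], [np.float64(5.9), np.float64(-29.0), np.float64(-32.7), np.float64(-0.0695)], [np.float64(5.9), np.float64(-26.6), np.float64(-34.6), np.float64(-0.0695)], [np.float64(5.9), np.float64(-24.2), np.float64(-36.3), np.float64(-0.0695)], [np.float64(5.9), np.float64(-21.6), np.float64(-37.9), np.float64(-0.0695)], [np.float64(5.9), np.float64(-18.9), np.float64(-39.3), np.float64(-0.0695)], [np.float64(5.9), np.float64(-16.1), np.float64(-40.6), np.float64(-0.0695)], [np.float64(5.9), np.float64(-13.3), np.float64(-41.6), np.float64(-0.0695)], [np.float64(5.9), np.float64(-10.4), np.float64(-42.4), np.float64(-0.0695)]]
```

>>> arm_command([
  [[6, -37, -23.5, -0.07], [6, -35, -26, -0.07], [6, -33, -28, -0.07], [6, -31, -30.5, -0.07], [6, -29, -32.5, -0.07], [6, -26.5, -34.5, -0.07], [6, -24, -36.5, -0.07], [6, -21.5, -38, -0.07], [6, -19, -39.5, -0.07], [6, -16, -40.5, -0.07]],
], jaw=100, force=60)

```text
t: 1.1
tcp_pos: [0.4827, 0.2356, 0.1708]
tool_rot: [-0.578, 0.407, 0.578, 0.407]
force: [0.3, -0.2, -0.5]
finger_gap: 0.998
```

>>> arm_command([
  [[6, -13, -41.5, -0.065], [6, -10.5, -42.5, -0.065], [0, 0, 0, 0], [0, 0, 0, 0]],
])

```text
t: 1.5
tcp_pos: [0.5346, 0.1665, 0.1586]
tool_rot: [-0.602, 0.371, 0.603, 0.37]
force: [-0.6, -0.4, 0.7]
finger_gap: 1.0
```

```bash
python3 - <<'E'
from h import *
plan([.534,.1665,.037],116.5,5)
E
```

```text
t 1.5 tcp [0.5346 0.1665 0.1586] psi 116.81990148886128 gap 1.000488784638502 F [-0.5804 -0.3772  0.7247] 
 [[np.float64(24.3), np.float64(0.1), np.float64(0.0), np.float64(0.0011)], [np.float64(24.3), np.float64(0.1), np.float64(0.0), np.float64(0.0011)], [np.float64(24.3), np.float64(0.1), np.float64(0.0), np.float64(0.0011)], [np.float64(24.3), np.float64(0.1), np.float64(0.0), np.float64(0.0011)], [np.float64(24.3), np.float64(0.1), np.float64(0.0), np.float64(0.0011)]]
```

>>> arm_command([
  [[25, 0, 0, 0], [25, 0, 0, 0], [25, 0, 0, 0], [25, 0, 0, 0], [21, 0, 0, 0], [0, 0, 0, 0]],
])

```text
t: 2.1
tcp_pos: [0.5312, 0.1687, 0.036]
tool_rot: [-0.601, 0.37, 0.605, 0.368]
force: [0.6, -0.3, -0.8]
finger_gap: 1.004
```

>>> arm_command([
  [[0, 0, 0, 0], [0, 0, 0, 0], [0, 0, 0, 0], [0, 0, 0, 0], [0, 0, 0, 0], [0, 0, 0, 0], [0, 0, 0, 0], [0, 0, 0, 0]],
], jaw=0)

```text
t: 2.9
tcp_pos: [0.535, 0.1675, 0.0389]
tool_rot: [0.603, -0.369, -0.603, -0.37]
force: [-1.0, 0.2, 5.5]
finger_gap: 0.083
```

>>> arm_command([
  [[-20, 0, 0, 0], [-25, 0, 0, 0], [-30, 0, 0, 0], [-30, 0, 0, 0], [-30, 0, 0, 0], [-20, 0, 0, 0], [0, 0, 0, 0], [0, 0, 0, 0], [0, 0, 0, 0]],
])

```text
t: 3.8
tcp_pos: [0.5333, 0.1673, 0.1916]
tool_rot: [-0.602, 0.37, 0.604, 0.369]
force: [-0.6, -0.5, -0.9]
finger_gap: 0.081
```

```bash
python3 - <<'E'
from h import *
ims=[]
for n in('scene','top'):
    im=snapshot(n)[:,:,::-1];g=px(n,status.sense()['tcp_pos']).astype(int);print(g)
    ims.append(cv2.resize(im[max(0,g[1]-65):g[1]+65,max(0,g[0]-65):g[0]+65],(400,400),interpolation=cv2.INTER_CUBIC))
cv2.imwrite('pics/lift.png',np.hstack(ims))
# mat orientation (yellow border) from the first pictures
h=cv2.cvtColor(cv2.imread('pics/top0.png'),cv2.COLOR_BGR2HSV);m=cv2.inRange(h,(20,120,120),(38,255,255));m[:160]=0;m[:,:380]=0
r=cv2.minAreaRect(np.argwhere(m)[:,::-1].astype(np.float32));b=np.array([onz('top',*q,.003) for q in cv2.boxPoints(r)])
print('mat',b.mean(0),b,np.degrees(np.arctan2(*(b[1]-b[0])[[1,0]])))
s=status.sense();print(s['tcp_pos'],s['finger_gap'])
E
```

```text
[310 201]
[243 201]
mat [ 0.5257 -0.2493  0.003 ] [[ 0.4833 -0.1607  0.003 ]
 [ 0.6108 -0.2066  0.003 ]
 [ 0.5667 -0.3391  0.003 ]
 [ 0.4417 -0.2906  0.003 ]] -19.782606422603784
[0.5335 0.1673 0.1916] 0.07722323194182831
```

View pics/lift.png

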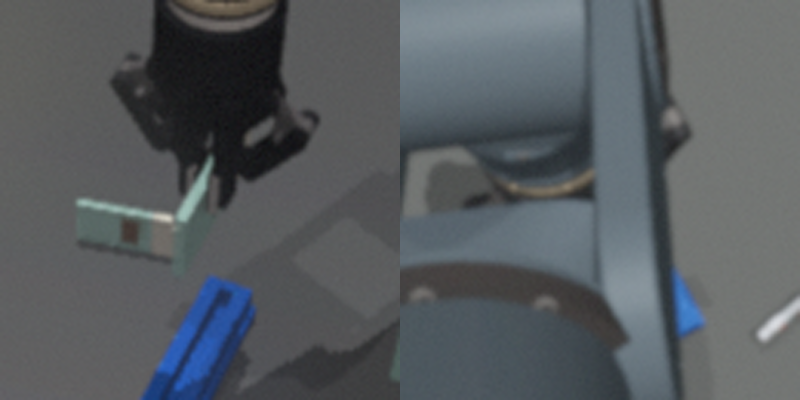

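The slide is out of the stand and level in the fingers, scene crop (190,215). The other slide, at crop (130,230), is the small look-alike behind it. Next I'll carry the slide to the mat.

```bash
python3 - <<'E'
from h import *
plan([.5255,-.278,.15],71,13)
E
```

```text
t 3.9 tcp [0.5335 0.1673 0.1916] psi 116.99157481751487 gap 0.07722323194182831 F [ 0.9432  0.3219 -0.7004] 
 [[np.float64(3.2), np.float64(16.1), np.float64(-30.2), np.float64(0.0617)], [np.float64(3.2), np.float64(14.2), np.float64(-31.2), np.float64(0.0617)], [np.float64(3.2), np.float64(12.3), np.float64(-32.0), np.float64(0.0617)], [np.float64(3.2), np.float64(10.3), np.float64(-32.7), np.float64(0.0617)], [np.float64(3.2), np.float64(8.2), np.float64(-33.3), np.float64(0.0617)], [np.float64(3.2), np.float64(6.1), np.float64(-33.7), np.float64(0.0617)], [np.float64(3.2), np.float64(4.1), np.float64(-34.0), np.float64(0.0617)], [np.float64(3.2), np.float64(1.9), np.float64(-34.2), np.float64(0.0617)], [np.float64(3.2), np.float64(-0.2), np.float64(-34.3), np.float64(0.0617)], [np.float64(3.2), np.float64(-2.3), np.float64(-34.2), np.float64(0.0617)], [np.float64(3.2), np.float64(-4.4), np.float64(-34.0), np.float64(0.0617)], [np.float64(3.2), np.float64(-6.5), np.float64(-33.6), np.float64(0.0617)], [np.float64(3.2), np.float64(-8.5), np.float64(-33.2), np.float64(0.0617)]]
```

>>> arm_command([
  [[3, 16, -30, 0.062], [3, 14, -31, 0.062], [3, 12.5, -32, 0.062], [3, 10.5, -32.5, 0.062], [3, 8, -33.5, 0.062], [3, 6, -33.5, 0.062], [3, 4, -34, 0.062], [3, 2, -34, 0.062], [3, 0, -34.5, 0.062], [3, -2.5, -34, 0.062]],
])

```text
t: 4.9
tcp_pos: [0.5274, -0.1755, 0.162]
tool_rot: [-0.46, 0.537, 0.461, 0.536]
force: [-0.7, 0.4, -0.8]
finger_gap: 0.076
```

>>> arm_command([
  [[3, -4.5, -34, 0.062], [3, -6.5, -33.5, 0.06], [3, -8.5, -33, 0.06], [0, 0, 0, 0], [0, 0, 0, 0]],
])

```text
t: 5.4
tcp_pos: [0.5254, -0.2771, 0.1529]
tool_rot: [-0.409, 0.576, 0.411, 0.576]
force: [0.9, 0.6, -1.1]
finger_gap: 0.08
```

```bash
python3 - <<'E'
from h import *
plan([.5255,-.278,.033],71,5)
E
```

```text
t 5.4 tcp [ 0.5254 -0.2771  0.1529] psi 70.95678262697982 gap 0.08033724907645118 F [ 0.8849  0.6094 -1.1376] 
 [[np.float64(24.0), np.float64(-0.1), np.float64(-0.2), np.float64(-0.0002)], [np.float64(24.0), np.float64(-0.1), np.float64(-0.2), np.float64(-0.0002)], [np.float64(24.0), np.float64(-0.1), np.float64(-0.2), np.float64(-0.0002)], [np.float64(24.0), np.float64(-0.1), np.float64(-0.2), np.float64(-0.0002)], [np.float64(24.0), np.float64(-0.1), np.float64(-0.2), np.float64(-0.0002)]]
```

>>> arm_command([
  [[35, 0, 0, 0], [40, 0, 0, 0], [30, 0, 0, 0], [13, 0, 0, 0], [0, 0, 0, 0], [0, 0, 0, 0]],
])

```text
t: 6.0
tcp_pos: [0.5269, -0.2765, 0.037]
tool_rot: [-0.411, 0.575, 0.411, 0.575]
force: [-0.2, -0.0, -0.6]
finger_gap: 0.088
```

>>> arm_command([
  [[2, 0, 0, 0], [0, 0, 0, 0]],
])

```text
t: 6.2
tcp_pos: [0.527, -0.2773, 0.0357]
tool_rot: [-0.412, 0.575, 0.41, 0.576]
force: [-0.2, -0.1, -0.1]
finger_gap: 0.081
```

>>> arm_command([
  [[2, 0, 0, 0], [0, 0, 0, 0]],
])

```text
t: 6.4
tcp_pos: [0.5263, -0.2769, 0.0328]
tool_rot: [-0.411, 0.575, 0.411, 0.576]
force: [0.6, 0.2, -1.1]
finger_gap: 0.081
```

>>> arm_command([
  [[1.5, 0, 0, 0], [0, 0, 0, 0]],
])

```text
t: 6.6
tcp_pos: [0.5261, -0.2768, 0.0307]
tool_rot: [-0.411, 0.576, 0.411, 0.576]
force: [0.0, -0.3, -0.4]
finger_gap: 0.078
```

>>> arm_command([
  [[1.5, 0, 0, 0], [0, 0, 0, 0]],
])

```text
t: 6.8
tcp_pos: [0.5263, -0.2769, 0.0299]
tool_rot: [-0.411, 0.576, 0.411, 0.576]
force: [-0.4, 0.5, 4.6]
finger_gap: 0.082
```

>>> arm_command([
  [[0, 0, 0, 0], [0, 0, 0, 0], [0, 0, 0, 0], [0, 0, 0, 0], [0, 0, 0, 0], [0, 0, 0, 0]],
], jaw=100)

```text
t: 7.4
tcp_pos: [0.5262, -0.2767, 0.0292]
tool_rot: [-0.411, 0.576, 0.411, 0.575]
force: [-0.2, -0.2, -0.1]
finger_gap: 1.001
```

```bash
python3 - <<'E'
from h import *
a=snapshot('scene')[90:220,140:270,::-1];b=snapshot('top')[150:280,370:500,::-1]
cv2.imwrite('pics/placed.png',np.hstack([cv2.resize(x,(400,400),interpolation=cv2.INTER_CUBIC) for x in(a,b)]))
print(status.sense()['tcp_pos'],status.sense()['finger_gap'])
E
```

```text
[ 0.5262 -0.2768  0.0293] 0.9982788870944915
```

View pics/placed.png

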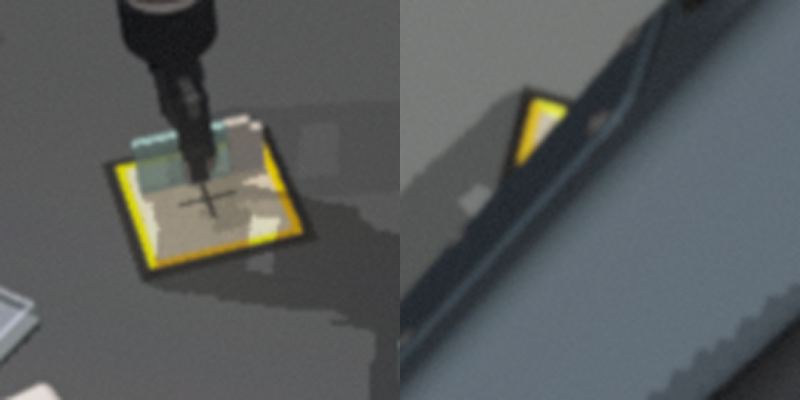

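The slide stands upright on the mat, scene crop (195,155). Its notch is at the right end and its plain face is towards the cross. Next I'll push its top over with the label-side finger.

>>> arm_command([
  [[0, 0, 15, 0], [0, 0, 12, 0], [0, 0, 6, 0], [0, 0, 5, 0], [0, 0, 5, 0], [0, 0, 5, 0], [0, 0, 4, 0], [0, 0, 4, 0], [0, 0, 0, 0], [0, 0, 0, 0]],
])

```text
t: 8.5
tcp_pos: [0.5444, -0.2239, 0.0293]
tool_rot: [-0.411, 0.576, 0.411, 0.575]
force: [-1.2, 0.4, -0.2]
finger_gap: 0.998
```

>>> arm_command([
  [[-30, 0, 0, 0], [-40, 0, 0, 0], [-40, 0, 0, 0], [-40, 0, 0, 0], [0, 0, 0, 0]],
])

```text
t: 9.0
tcp_pos: [0.5478, -0.2263, 0.1854]
tool_rot: [-0.415, 0.574, 0.406, 0.577]
force: [0.4, -0.7, -0.5]
finger_gap: 0.998
```

```bash
python3 - <<'E'
from h import *
a=snapshot('scene');cv2.imwrite('pics/tip_scene.png',a[:,:,::-1])
cv2.imwrite('pics/tip.png',cv2.resize(a[90:220,140:270,::-1],(520,520),interpolation=cv2.INTER_CUBIC))
print(status.sense()['tcp_pos'],status.sense()['finger_gap'])
E
```

```text
[ 0.5461 -0.2252  0.1826] 0.9994735278078702
```

View pics/tip.png

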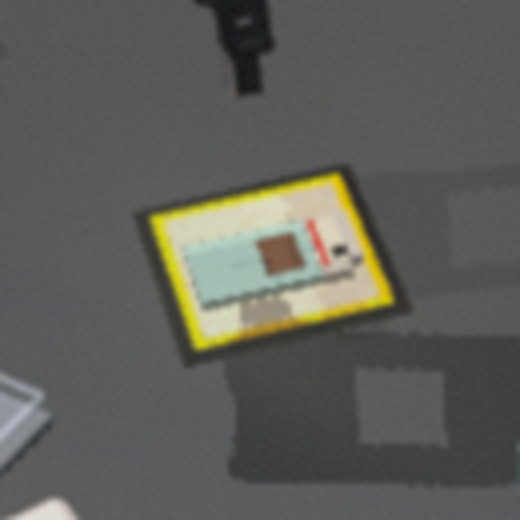

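The slide lies label-up on the mat: brown slice at crop (281,254), red bar at (319,242), black square at (340,250), clear end at (194,271). Next I'll measure it for the regrip.

```bash
python3 - <<'E'
from h import *
im=cv2.imread('pics/tip_scene.png');h=cv2.cvtColor(im,cv2.COLOR_BGR2HSV)
print(h[90+68,140+55],h[90+63,140+70],h[90+55,140+79])
m=cv2.inRange(h,(70,25,80),(100,255,255))|cv2.inRange(h,(0,60,40),(14,255,140));m[:140]=0;m[176:]=0;m[:,:180]=0;m[:,225:]=0
m=cv2.morphologyEx(m,cv2.MORPH_OPEN,np.ones((2,2)))
P=np.array([onz('scene',u,v,.011)[:2] for v,u in np.argwhere(m)],np.float32)
r=cv2.minAreaRect(P*1000);print(len(P),r,cv2.boxPoints(r))
print('brown mid',onz('scene',140+281/4,90+254/4,.011),'bar',onz('scene',140+319/4,90+242/4,.011),'clear end',onz('scene',140+194/4,90+271/4,.011))
E
```

```text
[ 77  39 191] [ 11 108 125] [ 15  48 217]
376 ((540.0143432617188, -239.1009521484375), (54.872928619384766, 76.63136291503906), 70.74707794189453) [[ 494.7947 -252.3688]
 [ 567.1403 -277.6371]
 [ 585.234  -225.8331]
 [ 512.8884 -200.5648]]
brown mid [ 0.5207 -0.2379  0.011 ] bar [ 0.4948 -0.2323  0.011 ] clear end [ 0.5739 -0.2589  0.011 ]
```

```bash
python3 - <<'E'
from h import *
plan([.5285,-.2375,.025],70.7,6)
E
```

```text
t 9.05 tcp [ 0.5461 -0.2252  0.1826] psi 71.02835223800213 gap 0.9994735278078702 F [-0.1938 -0.0173  0.1754] 
 [[np.float64(26.3), np.float64(2.1), np.float64(-2.9), np.float64(0.001)], [np.float64(26.3), np.float64(2.1), np.float64(-2.9), np.float64(0.001)], [np.float64(26.3), np.float64(2.1), np.float64(-2.9), np.float64(0.001)], [np.float64(26.3), np.float64(2.1), np.float64(-2.9), np.float64(0.001)], [np.float64(26.3), np.float64(2.1), np.float64(-2.9), np.float64(0.001)], [np.float64(26.3), np.float64(2.1), np.float64(-2.9), np.float64(0.001)]]
```

>>> arm_command([
  [[30, 3, -4, 0], [35, 3, -4, 0], [35, 3, -5, 0.005], [35, 3.5, -4.5, 0], [22, 0, 0, 0], [0, 0, 0, 0], [0, 0, 0, 0], [0, 0, 0, 0]],
], jaw=78)

```text
t: 9.85
tcp_pos: [0.5275, -0.2367, 0.0231]
tool_rot: [-0.41, 0.576, 0.409, 0.577]
force: [-0.7, -0.7, -0.3]
finger_gap: 0.779
```

```bash
python3 - <<'E'
from h import *
im=snapshot('scene');plan([.5285,-.2375,.012],70.7,2)
cv2.imwrite('pics/pre.png',cv2.resize(im[90:220,140:270,::-1],(520,520),interpolation=cv2.INTER_CUBIC))
E
```

```text
t 9.9 tcp [ 0.5277 -0.2368  0.0235] psi 70.76823881849313 gap 0.7781158912374255 F [-0.2275  0.515  -0.455 ] 
 [[np.float64(5.8), np.float64(-0.5), np.float64(-0.2), np.float64(0.0006)], [np.float64(5.8), np.float64(-0.5), np.float64(-0.2), np.float64(0.0006)]]
```

View pics/pre.png

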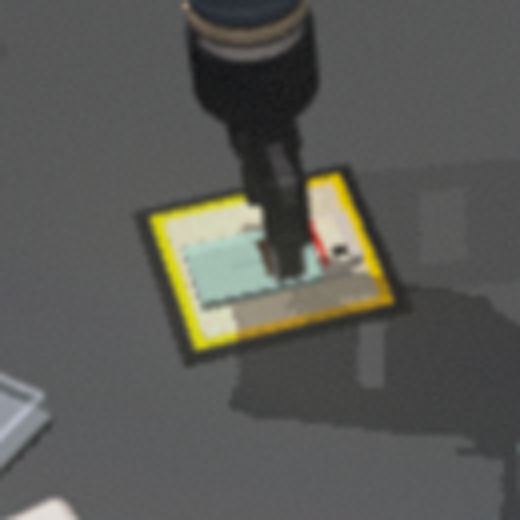

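The near fingertip at crop (288,275) lines up with the middle of the slice, just outside the slide's near edge. I'll shift 6 mm towards the clear end and feel down to the mat.

>>> arm_command([
  [[10, -6, 0, 0], [10, 0, 0, 0], [2, 0, 0, 0], [0, 0, 0, 0]],
])

```text
t: 10.3
tcp_pos: [0.5321, -0.2381, -0.0004]
tool_rot: [-0.409, 0.577, 0.41, 0.576]
force: [-0.5, -0.9, -0.4]
finger_gap: 0.781
```

>>> arm_command([
  [[2, 0, 0, 0], [0, 0, 0, 0]],
])

```text
t: 10.5
tcp_pos: [0.5324, -0.2381, -0.0018]
tool_rot: [-0.409, 0.577, 0.41, 0.576]
force: [0.1, -0.3, 0.1]
finger_gap: 0.783
```

>>> arm_command([
  [[2, 0, 0, 0], [0, 0, 0, 0]],
])

```text
t: 10.7
tcp_pos: [0.5326, -0.2383, -0.0036]
tool_rot: [-0.409, 0.576, 0.409, 0.577]
force: [0.2, 0.6, -0.1]
finger_gap: 0.78
```

>>> arm_command([
  [[1.5, 0, 0, 0], [0, 0, 0, 0]],
])

```text
t: 10.9
tcp_pos: [0.5326, -0.2383, -0.0037]
tool_rot: [-0.41, 0.576, 0.409, 0.577]
force: [-2.2, 0.8, 10.5]
finger_gap: 0.778
```

>>> arm_command([
  [[1.5, 0, 0, 0], [0, 0, 0, 0]],
])

```text
t: 11.1
tcp_pos: [0.5326, -0.2383, -0.0038]
tool_rot: [-0.41, 0.576, 0.409, 0.577]
force: [-3.2, 1.8, 18.1]
finger_gap: 0.777
```

>>> arm_command([
  [[-6, 0, 0, 0], [0, 0, 0, 0], [0, 0, 0, 0]],
])

```text
t: 11.4
tcp_pos: [0.5325, -0.2383, -0.0008]
tool_rot: [-0.409, 0.577, 0.409, 0.577]
force: [0.5, -0.0, 0.7]
finger_gap: 0.777
```

>>> arm_command([
  [[0, 0, 0, 0], [0, 0, 0, 0], [0, 0, 0, 0], [0, 0, 0, 0], [0, 0, 0, 0], [0, 0, 0, 0]],
], jaw=0, force=70)

```text
t: 12.0
tcp_pos: [0.5327, -0.2382, -0.0003]
tool_rot: [-0.409, 0.577, 0.409, 0.577]
force: [-1.4, 2.0, 6.3]
finger_gap: 0.618
```

>>> arm_command([
  [[-5, 0, 0, 0], [-10, 0, 0, 0], [-15, 0, 0, 0], [-20, 0, 0, 0], [-20, 0, 0, 0], [0, 0, 0, 0]],
])

```text
t: 12.6
tcp_pos: [0.5344, -0.2395, 0.0726]
tool_rot: [-0.412, 0.576, 0.407, 0.577]
force: [0.7, -1.2, -0.8]
finger_gap: 0.616
```

```bash
python3 - <<'E'
from h import *
im=snapshot('scene');plan([.5705,-.2625,.2],70.7,10)
cv2.imwrite('pics/held.png',cv2.resize(im[60:190,140:270,::-1],(520,520),interpolation=cv2.INTER_CUBIC))
E
```

```text
t 12.65 tcp [ 0.5336 -0.239   0.0712] psi 70.7600238608028 gap 0.6182621198859493 F [ 0.3261  0.1161 -0.7537] 
 [[np.float64(-12.9), np.float64(-4.3), np.float64(-1.0), np.float64(0.0001)], [np.float64(-12.9), np.float64(-4.3), np.float64(-1.0), np.float64(0.0001)], [np.float64(-12.9), np.float64(-4.3), np.float64(-1.0), np.float64(0.0001)], [np.float64(-12.9), np.float64(-4.3), np.float64(-1.0), np.float64(0.0001)], [np.float64(-12.9), np.float64(-4.3), np.float64(-1.0), np.float64(0.0001)], [np.float64(-12.9), np.float64(-4.3), np.float64(-1.0), np.float64(0.0001)], [np.float64(-12.9), np.float64(-4.3), np.float64(-1.0), np.float64(0.0001)], [np.float64(-12.9), np.float64(-4.3), np.float64(-1.0), np.float64(0.0001)], [np.float64(-12.9), np.float64(-4.3), np.float64(-1.0), np.float64(0.0001)], [np.float64(-12.9), np.float64(-4.3), np.float64(-1.0), np.float64(0.0001)]]
```

View pics/held.png

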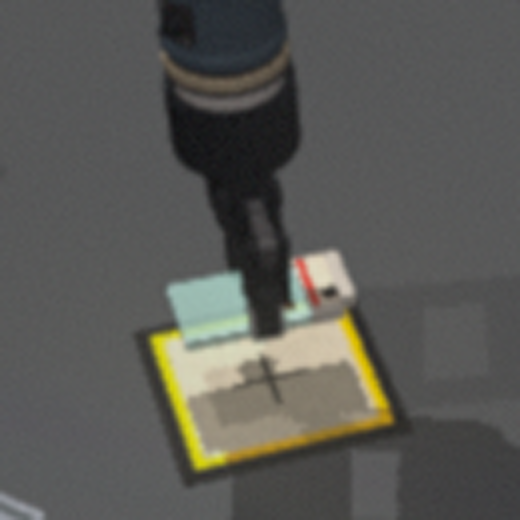

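The slide is held flat, with the label up and red bar at crop (307,282). The finger at (265,310) is on the clear part. Now up to the reading position.

>>> arm_command([
  [[-8, -4, -1, 0], [-14, -5, -1, 0], [-16, -5, -1, 0], [-16, -5, -1, 0], [-16, -5, -1, 0], [-16, -5, -1, 0], [-16, -5, -1, 0], [-14, -5, -1, 0], [-10, -3, -1, 0], [-4, -1, -1, 0]],
])

```text
t: 13.65
tcp_pos: [0.5703, -0.2622, 0.1999]
tool_rot: [-0.41, 0.576, 0.409, 0.577]
force: [-0.2, 0.7, -1.2]
finger_gap: 0.618
```

>>> arm_command([
  [[0, 0, 0, 0], [0, 0, 0, 0], [0, 0, 0, 0], [0, 0, 0, 0], [0, 0, 0, 0]],
])

```text
t: 14.15
tcp_pos: [0.5696, -0.2617, 0.1989]
tool_rot: [-0.409, 0.577, 0.41, 0.576]
force: [0.1, 0.6, -1.1]
finger_gap: 0.62
```

```bash
python3 - <<'E'
from h import *
im=snapshot('scene');s=status.sense();p=s['tcp_pos'];M=R.from_quat(s['tool_rot']).as_matrix()
print(s['t'],p,s['finger_gap'],s['force'],np.abs(s['qd']).max())
print('expected frosted',p+M[:,1]*.047+[0,0,.008])
cv2.imwrite('pics/final_full.png',im[:,:,::-1])
cv2.imwrite('pics/final.png',cv2.resize(im[20:180,120:280,::-1],(560,560),interpolation=cv2.INTER_CUBIC))
E
```

```text
14.2 [ 0.5697 -0.2617  0.199 ] 0.6123509737515 [ 0.0868  1.0741 -0.6117] 0.0031580068880279087
expected frosted [ 0.5253 -0.2462  0.207 ]
```

View pics/final.png

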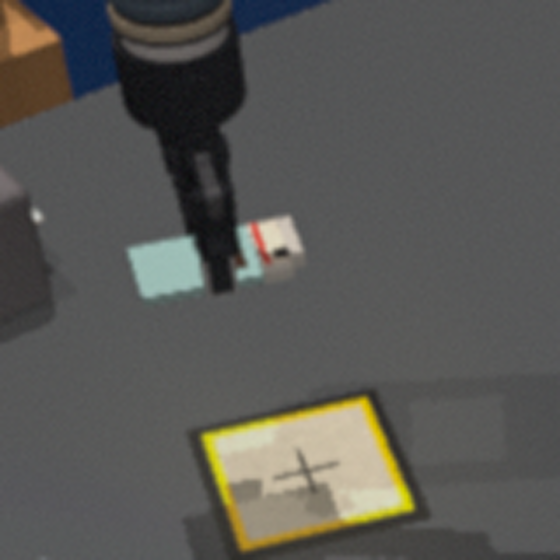

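The label is up and the slide level, with the frosted middle at crop (280,248), i.e. scene (200,91). I'll check that ray at the held height and hand in.

```bash
python3 - <<'E'
from h import *
from station import ticket
p=onz('scene',200,90.9,.207);d=np.hypot(p[0]-.526,p[1]+.247);print(p,d)
if d<.04: print(ticket.sign_off())
E
```

```text
[ 0.5244 -0.2434  0.207 ] 0.003945499663668459
the job is handed in; nothing more can be done
None
```

I handed the job in at about 14.2 s with the slide still held above the mat, its label face up and its long side level.

**How it was done:** I identified the middle-sized slide in the blue stand, gripped it by its clear part and lifted it out. The moves could only yaw a downward-pointing tool, so I stood the slide on the mat and tipped it label-up with a finger. I then regripped it across its 55 mm width, on clear glass just clear-side of the middle.

**Last checks:**
- **Position:** the camera ray puts the frosted middle about 4 mm from the mat's centre. Its height, about 207 mm, comes from the arm's pose; the camera does not measure it.
- **Grip:** the opening held at about 0.62 with 70 N set. The arm was still, with joint speeds near 0.003 rad/s.
- **Frosted end:** in the last pictures it looks clear of the fingers.

**Disagreements and limits:**
- The two cameras' mat estimates differ by about 4 mm.
- The fingertip seen before the regrip sat roughly 5 mm nearer the frosted end than I had computed, so I shifted 6 mm towards the clear end.
- I did not measure the bystanders afterwards, but no move went near them.

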